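Weight the glue jig and set its nails

TASK

Put iron weights on the jig's sprung pan until its pointer comes down to the black mark on the gauge post (1.2 kg in all, counting any weights already there), and only then drive the four proud nails home in the light end piece with the automatic nail set, pressing it straight down on each until it snaps and the nail is home. Stand the nail set back upright in its wooden stand, leave the weights on the pan with the pointer still at the mark, and do not press on the jig with the fingers or disturb the glue bottle, the hammer or the offcut.

Things in the scene. Friction and masses are not known exactly. Their poses are not given: they have to be found in the camera images.
- jig: Fixed glue jig, turned about z. Plywood base 200 x 430 x 12 mm, an oak rail along its y axis and at the -y end a lighter 130 x 130 mm end piece with the four nails; the wood's top is 40 mm above the bench. Origin on the bench surface, under the pan's centre; the end piece is centred at jig y = -205 mm.
- pan_floor (a point): Centre of the upper face of the pan's floor, axes as the jig. Aluminium tray 160 (x) x 214 (y) mm outside, 4 mm walls rising 10 mm above this floor. The floor is 95 mm above the bench when empty, 65 mm at the mark. A small pointer on its +y side, at the floor's level, runs beside the gauge post.
- pan (a joint): How far the sprung pan has sunk, m: 0 empty, 5 mm for each 200 g on it, 0.030 at the mark (1.2 kg); end stop 0.045. The mark is a black 4 mm band, 65 mm above the bench, on the white gauge post (30 x 12 mm, 107 mm high) at jig y = +130 mm.
- nail1 (a joint): Travel of nail1 into the wood: 0 standing 5.5 mm proud of the wood, 0.005 m fully home (head as good as flush, 0.5 mm left). It gives only above about 16 N and stays where it is driven to.
- nail2 (a joint): Travel of nail2 into the wood: 0 standing 5.5 mm proud of the wood, 0.005 m fully home (head as good as flush, 0.5 mm left). It gives only above about 16 N and stays where it is driven to.
- nail3 (a joint): Travel of nail3 into the wood: 0 standing 5.5 mm proud of the wood, 0.005 m fully home (head as good as flush, 0.5 mm left). It gives only above about 16 N and stays where it is driven to.
- nail4 (a joint): Travel of nail4 into the wood: 0 standing 5.5 mm proud of the wood, 0.005 m fully home (head as good as flush, 0.5 mm left). It gives only above about 16 N and stays where it is driven to.
- nail1_head (a point): Centre of the top of nail1's flat round steel head, 12 mm in diameter, at jig x, y = (-35, -172) mm, 45.5 mm above the bench when proud; moves down with the nail.
- nail2_head (a point): Centre of the top of nail2's flat round steel head, 12 mm in diameter, at jig x, y = (35, -190) mm, 45.5 mm above the bench when proud; moves down with the nail.
- nail3_head (a point): Centre of the top of nail3's flat round steel head, 12 mm in diameter, at jig x, y = (-35, -240) mm, 45.5 mm above the bench when proud; moves down with the nail.
- nail4_head (a point): Centre of the top of nail4's flat round steel head, 12 mm in diameter, at jig x, y = (32, -245) mm, 45.5 mm above the bench when proud; moves down with the nail.
- big1: Dark iron weight, 400 g: a disc 54 mm in diameter and 24 mm thick with a round grip stalk 18 mm in diameter and 30 mm tall on top (54 mm over all). Origin at the centre of its underside, z up the stalk. Starts standing on the bench.
- small1: Dark iron weight, 200 g: a disc 40 mm in diameter and 20 mm thick with a round grip stalk 18 mm in diameter and 30 mm tall on top (50 mm over all). Origin at the centre of its underside, z up the stalk. Starts standing on the bench.
- small2: Dark iron weight, 200 g: a disc 40 mm in diameter and 20 mm thick with a round grip stalk 18 mm in diameter and 30 mm tall on top (50 mm over all). Origin at the centre of its underside, z up the stalk. Starts standing on the bench.
- small3: Dark iron weight, 200 g: a disc 40 mm in diameter and 20 mm thick with a round grip stalk 18 mm in diameter and 30 mm tall on top (50 mm over all). Origin at the centre of its underside, z up the stalk. Starts standing on the bench.
- big2: Dark iron weight, 400 g: a disc 54 mm in diameter and 24 mm thick with a round grip stalk 18 mm in diameter and 30 mm tall on top (54 mm over all). Origin at the centre of its underside, z up the stalk. Starts standing on the pan, or is absent in some runs (then None).
- small4: Dark iron weight, 200 g: a disc 40 mm in diameter and 20 mm thick with a round grip stalk 18 mm in diameter and 30 mm tall on top (50 mm over all). Origin at the centre of its underside, z up the stalk. Starts standing on the pan, or is absent in some runs (then None).
- small5: Dark iron weight, 200 g: a disc 40 mm in diameter and 20 mm thick with a round grip stalk 18 mm in diameter and 30 mm tall on top (50 mm over all). Origin at the centre of its underside, z up the stalk. Starts standing on the pan, or is absent in some runs (then None).
- setter: Automatic (spring) nail set, about 200 g, 130 mm long, upright, tip down. Origin at the end of the relaxed tip, z up the tool. From below: sliding tip 12 mm in diameter (0 to 22 mm), barrel 22 mm (22 to 60 mm), collar 38 mm (60 to 68 mm), black round grip 24 mm (68 to 130 mm). Fingers on the grip can push down on the collar's top.
- setter_tip (a joint): How far the tip is pushed into the nail set, m: 0 relaxed, 0.012 fully in. The push rises to about 12 N near 0.004, then the spring trips and it collapses to about 4 N near 0.012, where the tip stops solid and further pushing (about 16 N) drives the nail. It springs back out when lifted.
- stand: Fixed wooden stand, 70 x 70 x 70 mm, with an upright 30 mm hole right through. Origin at the centre of its underside. The nail set hangs in it by its collar, tip 10 mm above the bench.
- glue: Yellow glue bottle, 60 mm in diameter, 160 mm tall; bystander. Origin at the centre of its underside.
- mallet: Hammer lying on the bench; bystander. Origin under its middle.
- offcut: Light wood offcut 90 x 50 x 30 mm; bystander. Origin at the centre of its underside.
Not all that is in view belongs to the job. What is shaped like the small2 but green or purple is not meant.

How it is judged:
By the outcome, as a careful person would: the job done as asked, in the order asked, and still so for the second after the job is handed in, with the robot touching nothing.
Of big2, small4, small5 only 1 to 2 are there at a start; the rules pass over those that are not, and their reading is None.
At some moment in a run one of big1, small1, small2, small3 may be knocked a few centimetres aside while the robot is not near it.
It also fails if it takes over 210 s, if anything falls off the work surface, if the arm or the gripper's body presses on something with over 40 N, if the wrist force passes 120 N, or if a joint passes its speed limit or range.

ROBOT

A 6-joint arm with a two-finger parallel gripper is mounted at the origin on the work surface. World frame = base frame: x ahead of the robot, y to its left, z up, the work surface at z = 0. Lengths are in m, angles in rad, forces in N, time in s.
With the tool pointing down it reaches from about 0.425 to 0.95 m from the base axis. Payload 3.5 kg.
Tool frame: the origin (TCP) lies midway between the tips of the shut fingers; the grasp point (between the pads) lies env.pinch_z behind it (env.pinch_z is the distance from the TCP to the grasp point, in m); z points along the fingers, y is the direction in which the jaws open and shut (so a half turn about z gives the same grasp; the last joint's range is limited). The gripper opens to 85 mm and grips with 20 to 120 N. Pads are 22 mm wide; open, the fingers measure 114 mm over their backs; the gripper's body (76 mm by 85 mm) begins 54 mm behind the grasp point. The pads swing forward as they close: fully open they stand 13 mm farther back than shut.
Start: joints at [1.057, 0.286, 1.577, -0, 1.279, -0.15], TCP at [0.24, 0.631, 0.231] pointing down, gripper open.
Joint ranges: [-2.77, 2.77], [-0.9, 2.22], [0.21, 2.48], [-1.53, 4.67], [0.24, 2.81], [-2.84, 2.84]. Speed limits (rad/s): [2.79, 2.79, 3.14, 3.14, 3.14, 3.14].

INTERFACE

Orientations are given as a unit quaternion [x, y, z, w].
In Python, from workcell import env gives the robot as it stands.
- The arm moves only by the shell command python3 -m crank 'ROWS' [FORCE]. ROWS is JSON, a list of rows, each an object with "travel": the shift along the tool's x, y, z in mm, a list of three; "dr": the turn, a rotation vector about the tool's x, y, z in rad, a list of three; "gripper": the opening, from 0 (shut) to 1 (fully open). A call has 1 to 12 rows; each row is the pose to reach, as a shift and turn from the pose commanded when the call began, along the tool's axes at that moment; what a row does not reach only later rows make up. A row lasts 1/10 s, in which the tool goes at most 50 mm and 8.59 degrees, less where a joint would pass 70% of its speed; a pose out of reach is approached as far as the arm can. A call with a gripper value outside its range is refused whole. The fingers move at their own pace and stop on an object; FORCE is the grip in N (left out, the last holds). Time passes only in rows, so rows that repeat a pose let the fingers close. It gives the time, the measured TCP pose, the force and the opening at its end, in the units of the state.
- env.get_state(): the state, without advancing time (a new reading comes with each control period).
- env.camera(name): name is "scene" or "top" or "wrist"; returns a dict with "pixels" (480x640x3 uint8, red, green, blue), "camera_matrix" (3x3 intrinsics, pixels), "dist" ([k1, k2, p1, p2, k3] as OpenCV has them; the pictures are not rectified), "R" (3x3) and "t" (3): a world point X has camera coordinates R X + t. Camera axes: x right, y down, z forward; pixel columns grow to the right and rows downward; lengths in m; the calibration is good to about 2 mm. A picture is of the moment at which its call begins. There is no depth.
- env.hand_in(): hands the job in, once; it reports no verdict.
The state is a dict: "time_s": time; "q": joint angles; "joint_vel": joint speeds; "tau": joint torques, N m; "eef_pos": TCP position; "tcp_rot": TCP orientation; "ft_force": force on the tool from outside, world axes, zero at the start; "ft_torque": the same for the moment, N m; "gripper_width": finger opening in m.
Only numpy, scipy, OpenCV 4.12 (cv2) and the standard library are available. Lean on these libraries where they do the work, as an engineer would, in place of code of your own. Each camera call takes 0.05 s, during which the arm holds its last target. There are 200 camera calls.

## Working session

There is one attempt and no reset: what is moved stays moved. The work goes in short steps, Python scripts to look and compute and a shell command to move; the robot and the scene stay as the last step left them, time stands still between calls to the robot, and variables do not carry over. Pictures are saved under pics/ and viewed, about 12 in all and at most 16, crops included, and the job is handed in when it is done.

```bash
mkdir -p pics; ls; cat > h.py <<'E'
import numpy as np, cv2
from workcell import env
def snap(name,fn,crop=None,scale=1):
    c=env.camera(name); im=c["pixels"][:,:,::-1]
    np.savez(f"pics/{fn}.npz",**{k:np.array(c[k]) for k in("pixels","camera_matrix","dist","R","t")})
    if crop: x0,y0,x1,y1=crop; im=im[y0:y1,x0:x1]
    if scale!=1: im=cv2.resize(im,None,fx=scale,fy=scale,interpolation=cv2.INTER_CUBIC)
    cv2.imwrite(f"pics/{fn}.png",im)
def load(fn): return dict(np.load(f"pics/{fn}.npz"))
def crop(src,fn,c,scale):
    im=load(src)["pixels"][:,:,::-1]; x0,y0,x1,y1=c
    cv2.imwrite(f"pics/{fn}.png",cv2.resize(im[y0:y1,x0:x1],None,fx=scale,fy=scale,interpolation=cv2.INTER_CUBIC))
def ray(c,u,v,z):
    p=cv2.undistortPoints(np.array([[[u,v]]],float),c["camera_matrix"],c["dist"])[0,0]
    d=c["R"].T@np.array([p[0],p[1],1]); o=-c["R"].T@c["t"]
    return o+d*(z-o[2])/d[2]
def proj(c,X):
    return cv2.projectPoints(np.array([X],float).reshape(-1,1,3),cv2.Rodrigues(c["R"])[0],c["t"],c["camera_matrix"],c["dist"])[0][:,0]
def tool():
    from scipy.spatial.transform import Rotation as R
    s=env.get_state(); return np.array(s["eef_pos"]),R.from_quat(s["tcp_rot"])
def go(x,y,z):
    p,r=tool(); print("tcp",p.round(4),"travel mm",(r.inv().apply(np.array([x,y,z])-p)*1000).round(1))
E
python3 -c "
from h import *
snap('top','top1'); snap('scene','scene1')
s=env.get_state(); print(s['eef_pos'],s['tcp_rot'],s['gripper_width'],env.pinch_z,s['time_s'])
c=load('top1');print(c['camera_matrix'],-c['R'].T@c['t'])
p,r=tool();print(r.as_matrix().round(3))"
```

```text
pics
[0.23986731 0.63029893 0.23004901] [ 1.80904412e-01  9.83500090e-01 -1.02141084e-03 -3.50387052e-04] 0.08556695986581883 0.0187 0.1
[[481.22110385   0.         320.26727787]
 [  0.         481.22110385 240.57245718]
 [  0.           0.           1.        ]] [ 0.3445498  -0.01061748  1.22920313]
[[-0.935  0.356 -0.001]
 [ 0.356  0.935 -0.002]
 [ 0.    -0.002 -1.   ]]
```

View pics/top1.png

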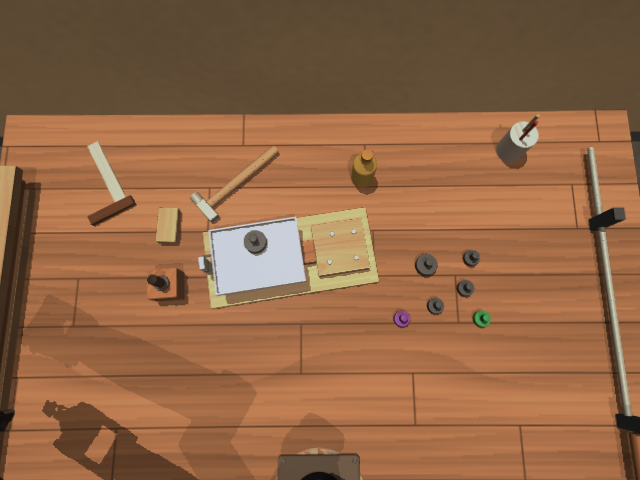

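View pics/scene1.png

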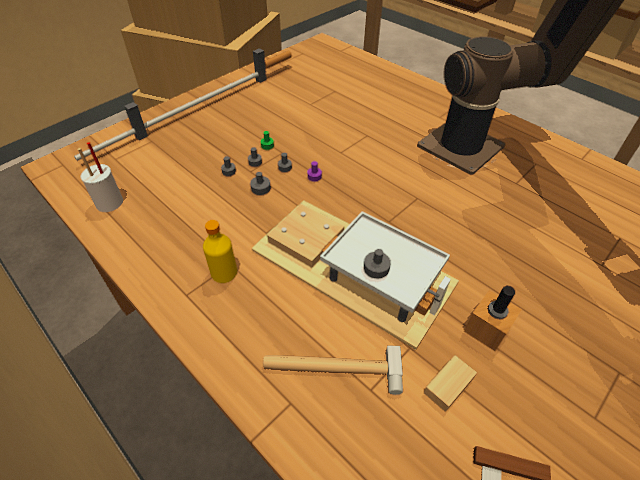

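```bash
python3 -c "
from h import *
import numpy as np
crop('top1','c1',(385,235,505,335),6)
crop('top1','c2',(140,195,390,315),3.2)
"
```

```text
(no output)
```

View pics/c1.png

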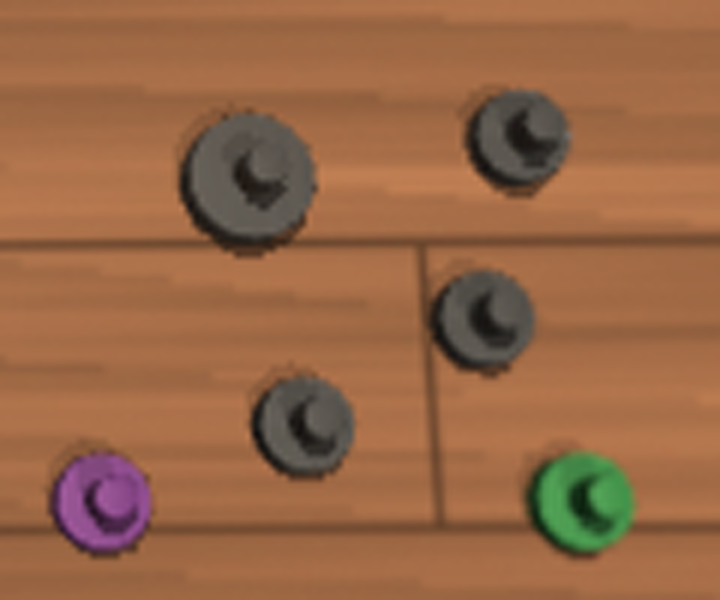

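View pics/c2.png

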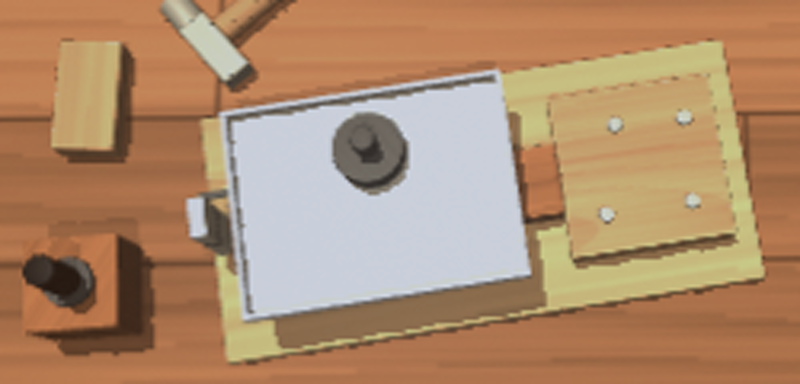

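```bash
cat > m1.py <<'E'
from h import *
from scipy.optimize import least_squares
c=load('top1')
f=lambda u,v,z,s=3.2,o=(140,195): ray(c,(u+.5)/s+o[0]-.5,(v+.5)/s+o[1]-.5,z)[:2]
for n,u,v,z in(("big1",249,177,.024),("A",520,137,.02),("B",485,319,.02),("C",304,426,.02),("purple",102,502,.02),("green",582,502,.02)):
    print(n,f(u,v,z,6,(385,235)).round(4))
print("big2",f(369,149,.109).round(4))
N=np.array([f(615,125,.0455),f(684,118,.0455),f(607,214,.0455),f(693,201,.0455)])
P=np.array([f(220,113,.095),f(498,72,.095),f(530,274,.095),f(246,320,.095)])
print(N.round(4),P.round(4))
# image up=+x world?, +y_jig is toward post (image left)
J=np.array([[-35,-172],[35,-190],[-35,-240],[32,-245]])/1e3
K=np.array([[80,107],[80,-107],[-80,-107],[-80,107]])/1e3
import itertools
best=None
for pm in itertools.permutations(range(4)):
  for fl in(1,-1):
    def fun(p):
        a=p[2];R=np.array([[np.cos(a),-np.sin(a)],[np.sin(a),np.cos(a)]])
        return np.r_[(J[list(pm)]@R.T+p[:2]-N).ravel(),(fl*K@R.T+p[:2]-P).ravel()]
    for a0 in(0,3.1):
      r=least_squares(fun,[*P.mean(0),a0])
      if best is None or r.cost<best[0].cost:best=(r,pm,fl)
r=best[0];print(r.x,best[1:],(r.fun*1000).round(1))
S=np.array([f(37,235,.07),f(117,235,.07),f(117,329,.07),f(24,329,.07)]);print("stand",S.round(4),S.mean(0))
print("griptop",f(38,270,.14))
s=load('scene1')
a=r.x[2];R=np.array([[np.cos(a),-np.sin(a)],[np.sin(a),np.cos(a)]])
for k in range(4): print(k+1,(R@J[k]+r.x[:2]).round(4))
E
python3 m1.py
```

```text
big1 [ 0.5438 -0.2788]
A [ 0.5608 -0.3951]
B [ 0.4836 -0.3746]
C [ 0.4397 -0.2966]
purple [ 0.409  -0.2114]
green [ 0.4079 -0.4088]
big2 [0.5882 0.1441]
[[ 0.6198 -0.0408]
 [ 0.625  -0.0953]
 [ 0.5486 -0.0336]
 [ 0.5584 -0.1008]] [[0.6201 0.2592]
 [0.6504 0.0491]
 [0.4955 0.0249]
 [0.4634 0.2336]]
[0.5572005  0.14178214 0.15000145] ((1, 3, 0, 2), 1) [ 0.4 -0.1  0.5 -0.4 -0.3  0.1  0.1  0.1  0.3  0.4  1.8 -1.1 -1.5 -0.9
 -1.3  2. ]
stand [[0.5321 0.3994]
 [0.5315 0.3391]
 [0.4603 0.335 ]
 [0.461  0.4042]] [0.49621535 0.36942465]
griptop [0.49562866 0.37223618]
1 [ 0.5483 -0.0335]
2 [ 0.6202 -0.0409]
3 [ 0.5585 -0.1008]
4 [ 0.6255 -0.0957]
```

```bash
python3 -c "
from h import *
go(.5,.15,.23);go(.5438,-.2788,.23);go(.5438,-.2788,.10)"
```

```text
tcp [0.2399 0.6303 0.23  ] travel mm [-414.  -356.3    0.7]
tcp [0.2399 0.6303 0.23  ] travel mm [-607.5 -741.4    1.4]
tcp [0.2399 0.6303 0.23  ] travel mm [-607.6 -741.2  131.4]
```

```bash
R='{"travel":[-414,-356,0],"dr":[0,0,0],"gripper":0.7}'; python3 -m crank '[{"travel":[-414,-356,0],"dr":[0,0,0],"gripper":0.7},{"travel":[-414,-356,0],"dr":[0,0,0],"gripper":0.7},{"travel":[-414,-356,0],"dr":[0,0,0],"gripper":0.7},{"travel":[-414,-356,0],"dr":[0,0,0],"gripper":0.7},{"travel":[-414,-356,0],"dr":[0,0,0],"gripper":0.7},{"travel":[-414,-356,0],"dr":[0,0,0],"gripper":0.7},{"travel":[-414,-356,0],"dr":[0,0,0],"gripper":0.7},{"travel":[-414,-356,0],"dr":[0,0,0],"gripper":0.7},{"travel":[-414,-356,0],"dr":[0,0,0],"gripper":0.7},{"travel":[-414,-356,0],"dr":[0,0,0],"gripper":0.7},{"travel":[-414,-356,0],"dr":[0,0,0],"gripper":0.7},{"travel":[-414,-356,0],"dr":[0,0,0],"gripper":0.7}]' 60; python3 -c "
from h import *
go(.5438,-.2788,.23);go(.5438,-.2788,.12)"
```

```text
time_s: 1.3
eef_pos: [0.5022, 0.1464, 0.231]
tcp_rot: [0.184, 0.983, -0.001, 0.0]
ft_force: [-0.1, 0.2, 0.6]
gripper_width: 0.0597
tcp [0.5022 0.1464 0.231 ] travel mm [-192.7 -381.3    1.6]
tcp [0.5022 0.1464 0.231 ] travel mm [-192.6 -381.2  111.6]
```

```bash
python3 -m crank '[{"travel":[-192,-381,0],"dr":[0,0,0],"gripper":0.7},{"travel":[-192,-381,0],"dr":[0,0,0],"gripper":0.7},{"travel":[-192,-381,0],"dr":[0,0,0],"gripper":0.7},{"travel":[-192,-381,0],"dr":[0,0,0],"gripper":0.7},{"travel":[-192,-381,0],"dr":[0,0,0],"gripper":0.7},{"travel":[-192,-381,0],"dr":[0,0,0],"gripper":0.7},{"travel":[-192,-381,0],"dr":[0,0,0],"gripper":0.7},{"travel":[-192,-381,30],"dr":[0,0,0],"gripper":0.7},{"travel":[-192,-381,60],"dr":[0,0,0],"gripper":0.7},{"travel":[-192,-381,90],"dr":[0,0,0],"gripper":0.7},{"travel":[-192,-381,100],"dr":[0,0,0],"gripper":0.7},{"travel":[-192,-381,100],"dr":[0,0,0],"gripper":0.7}]'; python3 -c "
from h import *
snap('wrist','w1')
go(.5438,-.2788,.028)
c=load('w1');print(proj(c,[[.5438,-.2788,.054],[.5438,-.2788,.024],[.5608,-.3951,.02]]))"
```

```text
time_s: 2.5
eef_pos: [0.5432, -0.2717, 0.1289]
tcp_rot: [0.181, 0.984, 0.001, -0.002]
ft_force: [-0.4, 0.1, -0.3]
gripper_width: 0.0593
tcp [ 0.5444 -0.2723  0.1312] travel mm [ -1.8  -6.3 103.2]
[[311.00936283 265.5087194 ]
 [312.206474   248.10062633]
 [162.54862916 325.49725086]]
```

View pics/w1.png

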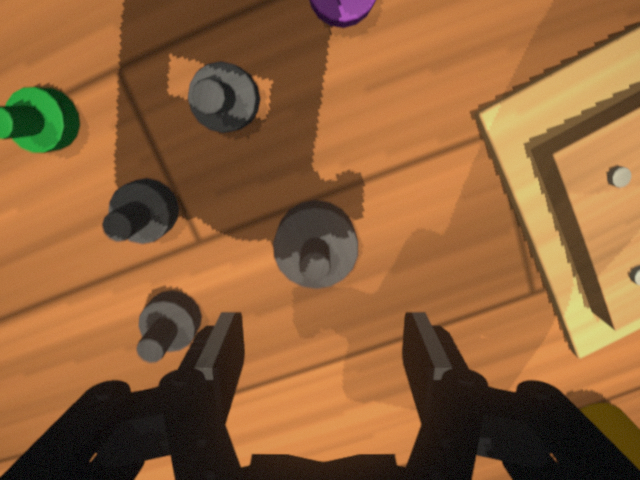

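```bash
python3 -m crank '[{"travel":[-2,-5,50],"dr":[0,0,0],"gripper":0.7},{"travel":[-2,-5,85],"dr":[0,0,0],"gripper":0.7},{"travel":[-2,-5,102],"dr":[0,0,0],"gripper":0.7},{"travel":[-2,-5,102],"dr":[0,0,0],"gripper":0.7},{"travel":[-2,-5,102],"dr":[0,0,0],"gripper":0.7}]'; python3 -c "
from h import *
go(.5438,-.2788,.028)"
```

```text
time_s: 3.05
eef_pos: [0.5459, -0.2794, 0.0316]
tcp_rot: [0.18, 0.984, -0.001, 0.002]
ft_force: [0.8, 0.1, 0.8]
gripper_width: 0.0602
tcp [ 0.5459 -0.2794  0.0316] travel mm [ 2.2 -0.2  3.6]
```

```bash
python3 -m crank '[{"travel":[2,0,3],"dr":[0,0,0],"gripper":0.7},{"travel":[2,0,3],"dr":[0,0,0],"gripper":0.1},{"travel":[2,0,3],"dr":[0,0,0],"gripper":0.1},{"travel":[2,0,3],"dr":[0,0,0],"gripper":0.1},{"travel":[2,0,3],"dr":[0,0,0],"gripper":0.1},{"travel":[2,0,3],"dr":[0,0,0],"gripper":0.1},{"travel":[2,0,3],"dr":[0,0,0],"gripper":0.1}]' 60; python3 -c "
from h import *
R=lambda x,y:(.5572+x*np.cos(.15)-y*np.sin(.15),.1418+x*np.sin(.15)+y*np.cos(.15))
a=R(-.035,0);print(a);go(*a,.18);go(*a,.12)"
```

```text
time_s: 3.75
eef_pos: [0.5431, -0.2785, 0.0274]
tcp_rot: [0.181, 0.983, -0.0, 0.001]
ft_force: [0.0, 2.3, 6.4]
gripper_width: 0.0164
(np.float64(0.5225930122722385), np.float64(0.13656966536342405))
tcp [ 0.5431 -0.2785  0.0274] travel mm [ 166.7  380.6 -152.9]
tcp [ 0.5431 -0.2785  0.0274] travel mm [166.8 380.6 -92.9]
```

```bash
python3 -m crank '[{"travel":[0,0,-50],"dr":[0,0,0],"gripper":0.1},{"travel":[0,0,-100],"dr":[0,0,0],"gripper":0.1},{"travel":[20,40,-150],"dr":[0,0,0],"gripper":0.1},{"travel":[167,381,-160],"dr":[0,0,0],"gripper":0.1},{"travel":[167,381,-160],"dr":[0,0,0],"gripper":0.1},{"travel":[167,381,-160],"dr":[0,0,0],"gripper":0.1},{"travel":[167,381,-160],"dr":[0,0,0],"gripper":0.1},{"travel":[167,381,-160],"dr":[0,0,0],"gripper":0.1},{"travel":[167,381,-160],"dr":[0,0,0],"gripper":0.1},{"travel":[167,381,-160],"dr":[0,0,0],"gripper":0.1},{"travel":[167,381,-160],"dr":[0,0,0],"gripper":0.1},{"travel":[167,381,-160],"dr":[0,0,0],"gripper":0.1}]'; python3 -c "
from h import *
go(.5226,.1366,.12)"
```

```text
time_s: 4.95
eef_pos: [0.5202, 0.1409, 0.1847]
tcp_rot: [0.178, 0.984, 0.0, -0.002]
ft_force: [0.3, -0.7, -4.2]
gripper_width: 0.0156
tcp [0.5202 0.1409 0.1847] travel mm [-4.  -3.1 64.7]
```

```bash
python3 -m crank '[{"travel":[-2,-2,30],"dr":[0,0,0],"gripper":0.1},{"travel":[-2,-2,60],"dr":[0,0,0],"gripper":0.1},{"travel":[-2,-2,66],"dr":[0,0,0],"gripper":0.1},{"travel":[-2,-2,71],"dr":[0,0,0],"gripper":0.1},{"travel":[-2,-2,76],"dr":[0,0,0],"gripper":0.1},{"travel":[-2,-2,80],"dr":[0,0,0],"gripper":0.1},{"travel":[-2,-2,82],"dr":[0,0,0],"gripper":0.1},{"travel":[-2,-2,82],"dr":[0,0,0],"gripper":0.1},{"travel":[-2,-2,82],"dr":[0,0,0],"gripper":0.1}]'; python3 -c "
from h import *
go(.5226,.1366,.1024)"
```

```text
time_s: 5.85
eef_pos: [0.524, 0.1345, 0.1054]
tcp_rot: [0.181, 0.984, 0.0, 0.001]
ft_force: [0.4, -1.4, -0.7]
gripper_width: 0.0162
tcp [0.524  0.1345 0.1054] travel mm [2.  1.5 3. ]
```

```bash
python3 -m crank '[{"travel":[0,0,2],"dr":[0,0,0],"gripper":0.1},{"travel":[0,0,2],"dr":[0,0,0],"gripper":0.45},{"travel":[0,0,2],"dr":[0,0,0],"gripper":0.45},{"travel":[0,0,2],"dr":[0,0,0],"gripper":0.45},{"travel":[0,0,2],"dr":[0,0,0],"gripper":0.45},{"travel":[0,0,-20],"dr":[0,0,0],"gripper":0.45},{"travel":[0,0,-60],"dr":[0,0,0],"gripper":0.45},{"travel":[0,0,-100],"dr":[0,0,0],"gripper":0.45},{"travel":[0,0,-120],"dr":[0,0,0],"gripper":0.6},{"travel":[0,0,-120],"dr":[0,0,0],"gripper":0.6}]'; cat > det.py <<'E'
from h import *
import sys
n=sys.argv[1]; snap('top',n); c=load(n); im=c['pixels'].astype(int)
g=(im.max(2)<125)&(im.max(2)-im.min(2)<22); g=g.astype(np.uint8)
k,l,st,ce=cv2.connectedComponentsWithStats(g)
for i in range(1,k):
    x,y,w,h,a=st[i]
    if a>60 and 390<x<600 and 150<y<440: print(ce[i].round(1),w,h,a,"xy",ray(c,*ce[i],.022)[:2].round(4))
E
python3 det.py top2; python3 -c "
from h import *
go(.4836,-.3746,.18)"
```

```text
time_s: 6.85
eef_pos: [0.5255, 0.135, 0.2291]
tcp_rot: [0.181, 0.983, 0.001, 0.004]
ft_force: [-0.0, -0.4, 0.7]
gripper_width: 0.0513
[614.3 306.7] 51 233 1160 xy [ 0.4346 -0.7342]
[470.9 257.7] 17 15 193 xy [ 0.5597 -0.3935]
[464.9 288. ] 17 15 196 xy [ 0.4829 -0.3728]
[435.  305.7] 17 16 199 xy [ 0.4393 -0.2954]
tcp [0.5241 0.1348 0.2262] travel mm [-143.2 -490.6   45.8]
```

```bash
python3 -c "
from h import *
go(.4397,-.2964,.12)"
```

```text
tcp [0.5241 0.1348 0.2262] travel mm [ -74.2 -433.2  105.7]
```

```bash
python3 -m crank '[{"travel":[-74,-433,0],"dr":[0,0,0],"gripper":0.6},{"travel":[-74,-433,0],"dr":[0,0,0],"gripper":0.6},{"travel":[-74,-433,0],"dr":[0,0,0],"gripper":0.6},{"travel":[-74,-433,0],"dr":[0,0,0],"gripper":0.6},{"travel":[-74,-433,0],"dr":[0,0,0],"gripper":0.6},{"travel":[-74,-433,0],"dr":[0,0,0],"gripper":0.6},{"travel":[-74,-433,0],"dr":[0,0,0],"gripper":0.6},{"travel":[-74,-433,30],"dr":[0,0,0],"gripper":0.6},{"travel":[-74,-433,60],"dr":[0,0,0],"gripper":0.6},{"travel":[-74,-433,95],"dr":[0,0,0],"gripper":0.6},{"travel":[-74,-433,120],"dr":[0,0,0],"gripper":0.6},{"travel":[-74,-433,120],"dr":[0,0,0],"gripper":0.6}]'; python3 -m crank '[{"travel":[0,0,0],"dr":[0,0,0],"gripper":0.6},{"travel":[0,0,0],"dr":[0,0,0],"gripper":0.6}]';python3 -c "
from h import *
go(.4397,-.2964,.0245)"; python3 det.py top3
```

```text
time_s: 8.1
eef_pos: [0.4342, -0.2932, 0.0974]
tcp_rot: [0.182, 0.983, 0.004, -0.006]
ft_force: [0.3, -0.5, -0.2]
gripper_width: 0.0511
time_s: 8.3
eef_pos: [0.4391, -0.2967, 0.1058]
tcp_rot: [0.181, 0.984, -0.001, 0.001]
ft_force: [-0.4, 0.2, 0.3]
gripper_width: 0.0512
tcp [ 0.4391 -0.2967  0.1058] travel mm [-0.3  0.6 81.3]
[497.5 313.3] 30 34 173 xy [ 0.4198 -0.4481]
[497.8 326. ] 43 58 83 xy [ 0.3887 -0.4461]
```

```bash
python3 -m crank '[{"travel":[0,0,50],"dr":[0,0,0],"gripper":0.6},{"travel":[0,0,75],"dr":[0,0,0],"gripper":0.6},{"travel":[0,0,81],"dr":[0,0,0],"gripper":0.6},{"travel":[0,0,81],"dr":[0,0,0],"gripper":0.6},{"travel":[0,0,81],"dr":[0,0,0],"gripper":0.1},{"travel":[0,0,81],"dr":[0,0,0],"gripper":0.1},{"travel":[0,0,81],"dr":[0,0,0],"gripper":0.1},{"travel":[0,0,81],"dr":[0,0,0],"gripper":0.1},{"travel":[0,0,81],"dr":[0,0,0],"gripper":0.1}]'; python3 -c "
from h import *
R=lambda x,y:(.5572+x*np.cos(.15)-y*np.sin(.15),.1418+x*np.sin(.15)+y*np.cos(.15))
a=R(0,-.065);print(a);go(*a,.18);b=R(0,.065);print(b);go(*b,.18)"
```

```text
time_s: 9.25
eef_pos: [0.4396, -0.2975, 0.0256]
tcp_rot: [0.181, 0.984, -0.001, 0.002]
ft_force: [-0.5, 0.6, 6.6]
gripper_width: 0.016
(np.float64(0.566913478610784), np.float64(0.07752987993415726))
tcp [ 0.4396 -0.2975  0.0256] travel mm [  13.9  395.6 -155. ]
(np.float64(0.547486521389216), np.float64(0.20607012006584274))
tcp [ 0.4396 -0.2975  0.0256] travel mm [  77.8  508.8 -155.4]
```

```bash
python3 -m crank '[{"travel":[0,0,-50],"dr":[0,0,0],"gripper":0.1},{"travel":[0,0,-100],"dr":[0,0,0],"gripper":0.1},{"travel":[1,40,-150],"dr":[0,0,0],"gripper":0.1},{"travel":[14,396,-155],"dr":[0,0,0],"gripper":0.1},{"travel":[14,396,-155],"dr":[0,0,0],"gripper":0.1},{"travel":[14,396,-155],"dr":[0,0,0],"gripper":0.1},{"travel":[14,396,-155],"dr":[0,0,0],"gripper":0.1},{"travel":[14,396,-155],"dr":[0,0,0],"gripper":0.1},{"travel":[14,396,-155],"dr":[0,0,0],"gripper":0.1},{"travel":[14,396,-155],"dr":[0,0,0],"gripper":0.1},{"travel":[14,396,-155],"dr":[0,0,0],"gripper":0.1},{"travel":[14,396,-155],"dr":[0,0,0],"gripper":0.1}]';  python3 -m crank '[{"travel":[0,0,0],"dr":[0,0,0],"gripper":0.1},{"travel":[0,0,0],"dr":[0,0,0],"gripper":0.1}]';python3 -c "
from h import *
go(.5669,.0775,.0955)"
```

```text
time_s: 10.45
eef_pos: [0.5659, 0.0807, 0.1781]
tcp_rot: [0.179, 0.984, -0.0, -0.0]
ft_force: [-1.0, 0.3, -2.7]
gripper_width: 0.0159
time_s: 10.65
eef_pos: [0.5655, 0.0773, 0.1779]
tcp_rot: [0.182, 0.983, -0.0, -0.0]
ft_force: [0.2, -0.1, -1.7]
gripper_width: 0.016
tcp [0.5655 0.0773 0.1779] travel mm [-1.3  0.7 82.4]
```

```bash
python3 -m crank '[{"travel":[-1,0,40],"dr":[0,0,0],"gripper":0.1},{"travel":[-1,0,65],"dr":[0,0,0],"gripper":0.1},{"travel":[-1,0,74],"dr":[0,0,0],"gripper":0.1},{"travel":[-1,0,79],"dr":[0,0,0],"gripper":0.1},{"travel":[-1,0,82],"dr":[0,0,0],"gripper":0.1},{"travel":[-1,0,83],"dr":[0,0,0],"gripper":0.1},{"travel":[-1,0,83],"dr":[0,0,0],"gripper":0.1}]';  python3 -m crank '[{"travel":[0,0,0],"dr":[0,0,0],"gripper":0.45},{"travel":[0,0,0],"dr":[0,0,0],"gripper":0.45},{"travel":[0,0,0],"dr":[0,0,0],"gripper":0.45},{"travel":[0,0,0],"dr":[0,0,0],"gripper":0.45},{"travel":[0,0,-30],"dr":[0,0,0],"gripper":0.45},{"travel":[0,0,-70],"dr":[0,0,0],"gripper":0.45},{"travel":[0,0,-110],"dr":[0,0,0],"gripper":0.6},{"travel":[0,0,-125],"dr":[0,0,0],"gripper":0.6},{"travel":[0,0,-125],"dr":[0,0,0],"gripper":0.6}]';python3 det.py top4; python3 -c "
from h import *
go(.4836,-.3737,.22)"
```

```text
time_s: 11.35
eef_pos: [0.568, 0.0781, 0.0968]
tcp_rot: [0.181, 0.984, -0.0, 0.001]
ft_force: [0.1, -0.1, -1.7]
gripper_width: 0.016
time_s: 12.25
eef_pos: [0.5687, 0.0784, 0.2237]
tcp_rot: [0.181, 0.984, 0.0, 0.003]
ft_force: [0.7, 0.1, -1.2]
gripper_width: 0.0512
[614.4 306.5] 51 233 1148 xy [ 0.4351 -0.7343]
[470.9 257.7] 17 15 192 xy [ 0.5596 -0.3935]
[464.9 288. ] 17 15 197 xy [ 0.4829 -0.3727]
tcp [0.5673 0.0784 0.2208] travel mm [ -82.7 -452.3    0.7]
```

```bash
python3 -m crank '[{"travel":[-83,-452,0],"dr":[0,0,0],"gripper":0.6},{"travel":[-83,-452,0],"dr":[0,0,0],"gripper":0.6},{"travel":[-83,-452,0],"dr":[0,0,0],"gripper":0.6},{"travel":[-83,-452,0],"dr":[0,0,0],"gripper":0.6},{"travel":[-83,-452,0],"dr":[0,0,0],"gripper":0.6},{"travel":[-83,-452,0],"dr":[0,0,0],"gripper":0.6},{"travel":[-83,-452,0],"dr":[0,0,0],"gripper":0.6},{"travel":[-83,-452,30],"dr":[0,0,0],"gripper":0.6},{"travel":[-83,-452,60],"dr":[0,0,0],"gripper":0.6},{"travel":[-83,-452,95],"dr":[0,0,0],"gripper":0.6},{"travel":[-83,-452,115],"dr":[0,0,0],"gripper":0.6},{"travel":[-83,-452,115],"dr":[0,0,0],"gripper":0.6}]'; python3 -m crank '[{"travel":[0,0,0],"dr":[0,0,0],"gripper":0.6},{"travel":[0,0,0],"dr":[0,0,0],"gripper":0.6}]';python3 -c "
from h import *
go(.4836,-.3737,.0245)
snap('wrist','w2');c=load('w2');print(proj(c,[[.4836,-.3737,.05],[.5608,-.395,.02]]))"
```

```text
time_s: 13.5
eef_pos: [0.4792, -0.3703, 0.0965]
tcp_rot: [0.182, 0.983, 0.005, -0.006]
ft_force: [-0.1, 1.2, -1.0]
gripper_width: 0.0513
time_s: 13.7
eef_pos: [0.4845, -0.3736, 0.1066]
tcp_rot: [0.181, 0.984, -0.001, 0.001]
ft_force: [-0.6, 0.3, 0.3]
gripper_width: 0.0511
tcp [ 0.4845 -0.3736  0.1066] travel mm [ 1.  -0.3 82.1]
[[322.14120828 270.50119101]
 [333.88274691 368.06114995]]
```

View pics/w2.png

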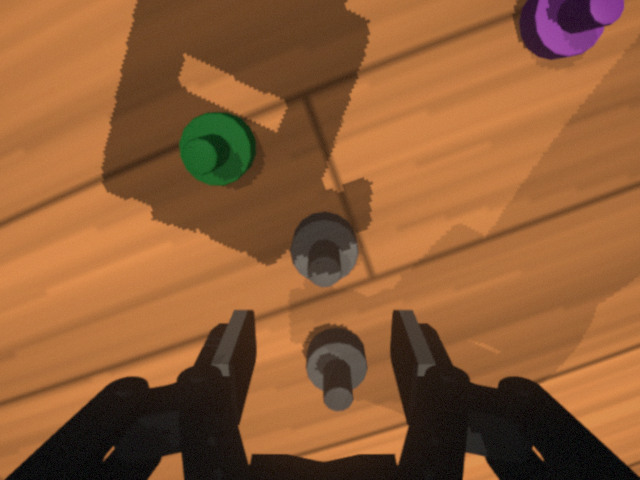

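The wrist view shows the grey weight B's stalk at (325,267), as predicted, and A behind it at (337,395). The green one is clear of the fingers.

```bash
python3 -m crank '[{"travel":[0,0,50],"dr":[0,0,0],"gripper":0.6},{"travel":[0,0,75],"dr":[0,0,0],"gripper":0.6},{"travel":[0,0,82],"dr":[0,0,0],"gripper":0.6},{"travel":[0,0,82],"dr":[0,0,0],"gripper":0.6},{"travel":[0,0,82],"dr":[0,0,0],"gripper":0.1},{"travel":[0,0,82],"dr":[0,0,0],"gripper":0.1},{"travel":[0,0,82],"dr":[0,0,0],"gripper":0.1},{"travel":[0,0,82],"dr":[0,0,0],"gripper":0.1},{"travel":[0,0,82],"dr":[0,0,0],"gripper":0.1}]'; python3 -c "
from h import *
go(.5475,.2061,.18)"
```

```text
time_s: 14.65
eef_pos: [0.4851, -0.3749, 0.0259]
tcp_rot: [0.181, 0.983, -0.001, 0.002]
ft_force: [-0.1, 1.4, 6.5]
gripper_width: 0.0161
tcp [ 0.4851 -0.3749  0.0259] travel mm [ 147.8  564.9 -155.7]
```

```bash
python3 -m crank '[{"travel":[0,0,-50],"dr":[0,0,0],"gripper":0.1},{"travel":[0,0,-100],"dr":[0,0,0],"gripper":0.1},{"travel":[10,40,-150],"dr":[0,0,0],"gripper":0.1},{"travel":[148,565,-158],"dr":[0,0,0],"gripper":0.1},{"travel":[148,565,-158],"dr":[0,0,0],"gripper":0.1},{"travel":[148,565,-158],"dr":[0,0,0],"gripper":0.1},{"travel":[148,565,-158],"dr":[0,0,0],"gripper":0.1},{"travel":[148,565,-158],"dr":[0,0,0],"gripper":0.1},{"travel":[148,565,-158],"dr":[0,0,0],"gripper":0.1},{"travel":[148,565,-158],"dr":[0,0,0],"gripper":0.1},{"travel":[148,565,-158],"dr":[0,0,0],"gripper":0.1},{"travel":[148,565,-158],"dr":[0,0,0],"gripper":0.1}]';  python3 -c "
from h import *
go(.5475,.2061,.185)"
```

```text
time_s: 15.85
eef_pos: [0.5348, 0.1071, 0.1776]
tcp_rot: [0.181, 0.983, -0.0, -0.0]
ft_force: [0.7, -0.6, -1.8]
gripper_width: 0.0162
tcp [0.5348 0.1071 0.1776] travel mm [23.4 97.  -7.5]
```

```bash
python3 -m crank '[{"travel":[23,94,-3],"dr":[0,0,0],"gripper":0.1},{"travel":[23,94,-3],"dr":[0,0,0],"gripper":0.1},{"travel":[23,94,-3],"dr":[0,0,0],"gripper":0.1},{"travel":[23,94,-3],"dr":[0,0,0],"gripper":0.1},{"travel":[23,94,-3],"dr":[0,0,0],"gripper":0.1}]';  python3 -c "
from h import *
go(.5475,.2061,.0909)"
```

```text
time_s: 16.35
eef_pos: [0.547, 0.2003, 0.1801]
tcp_rot: [0.181, 0.983, -0.001, -0.001]
ft_force: [0.8, -0.3, -2.4]
gripper_width: 0.0161
tcp [0.547  0.2003 0.1801] travel mm [ 1.5  5.7 89.2]
```

```bash
python3 -m crank '[{"travel":[1,3,45],"dr":[0,0,0],"gripper":0.1},{"travel":[1,3,72],"dr":[0,0,0],"gripper":0.1},{"travel":[1,3,81],"dr":[0,0,0],"gripper":0.1},{"travel":[1,3,86],"dr":[0,0,0],"gripper":0.1},{"travel":[1,3,89],"dr":[0,0,0],"gripper":0.1},{"travel":[1,3,90],"dr":[0,0,0],"gripper":0.1},{"travel":[1,3,90],"dr":[0,0,0],"gripper":0.1}]';  python3 -m crank '[{"travel":[0,0,0],"dr":[0,0,0],"gripper":0.45},{"travel":[0,0,0],"dr":[0,0,0],"gripper":0.45},{"travel":[0,0,0],"dr":[0,0,0],"gripper":0.45},{"travel":[0,0,0],"dr":[0,0,0],"gripper":0.45},{"travel":[0,0,-30],"dr":[0,0,0],"gripper":0.45},{"travel":[0,0,-70],"dr":[0,0,0],"gripper":0.45},{"travel":[0,0,-110],"dr":[0,0,0],"gripper":0.7},{"travel":[0,0,-140],"dr":[0,0,0],"gripper":0.7},{"travel":[0,0,-140],"dr":[0,0,0],"gripper":0.7}]';python3 -c "
from h import *
go(.4962,.3705,.22)
snap('scene','scene2');crop('scene2','c3',(300,190,560,360),3)"
```

```text
time_s: 17.05
eef_pos: [0.5488, 0.2043, 0.0923]
tcp_rot: [0.181, 0.983, 0.0, 0.001]
ft_force: [0.7, -0.9, 0.0]
gripper_width: 0.0156
time_s: 17.95
eef_pos: [0.5506, 0.2051, 0.2374]
tcp_rot: [0.181, 0.984, 0.002, 0.005]
ft_force: [0.8, -0.5, 0.0]
gripper_width: 0.06
tcp [0.5506 0.2051 0.2374] travel mm [109.8 135.2  17.2]
```

View pics/c3.png

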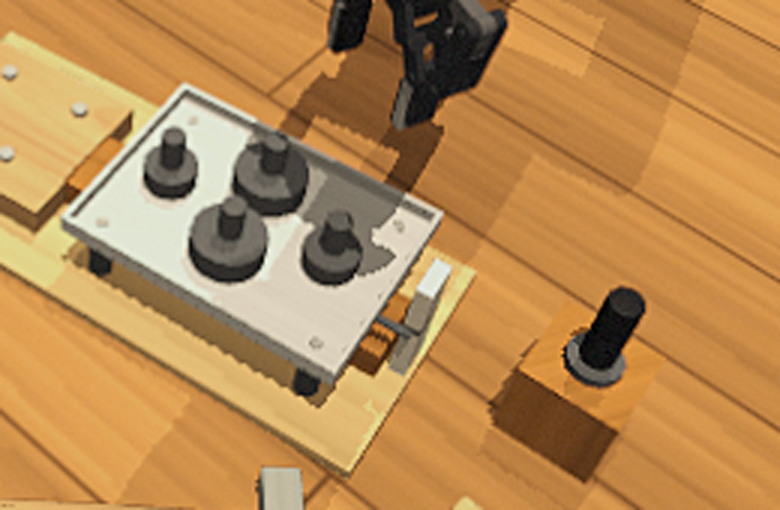

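Four weights stand on the pan, two big and two small. The pointer covers the black band at about (400,325) in the crop. I'll check the rim height numerically and line up with the setter.

```bash
python3 -c "
from h import *
R=lambda x,y:(.5572+x*np.cos(.15)-y*np.sin(.15),.1418+x*np.sin(.15)+y*np.cos(.15))
c=load('scene2')
for z in(.085,.075,.065):
  print(z,((proj(c,[[*R(-.08,.107),z],[*R(.08,.107),z],[*R(.08,-.107),z]])-[300,190])*3).round(0).tolist())
print('stand/collar',((proj(c,[[.4962,.3705,.14],[.4962,.3705,.078]])-[300,190])*3).round(0))"
python3 -m crank '[{"travel":[110,135,30],"dr":[0,0,0],"gripper":0.7},{"travel":[110,135,30],"dr":[0,0,0],"gripper":0.7},{"travel":[110,135,30],"dr":[0,0,0],"gripper":0.7},{"travel":[110,135,30],"dr":[0,0,0],"gripper":0.7},{"travel":[110,135,30],"dr":[0,0,0],"gripper":0.7},{"travel":[110,135,30],"dr":[0,0,0],"gripper":0.7},{"travel":[110,135,30],"dr":[0,0,0],"gripper":0.7}]'
python3 -c "
from h import *
go(.4962,.3705,.16)
snap('wrist','w3');c=load('w3');print(proj(c,[[.4962,.3705,.14],[.4962,.3705,.078]]))"
```

```text
0.085 [[444.0, 198.0], [335.0, 359.0], [59.0, 202.0]]
0.075 [[441.0, 207.0], [333.0, 367.0], [59.0, 211.0]]
0.065 [[438.0, 216.0], [330.0, 376.0], [59.0, 220.0]]
stand/collar [[621. 294.]
 [590. 350.]]
time_s: 18.7
eef_pos: [0.4929, 0.3686, 0.1999]
tcp_rot: [0.181, 0.983, -0.001, -0.0]
ft_force: [1.1, 0.1, 0.0]
gripper_width: 0.0594
tcp [0.4929 0.3686 0.1999] travel mm [-2.4  3.  39.9]
[[328.59612075 274.0772191 ]
 [327.46946334 237.93853367]]
```

View pics/w3.png

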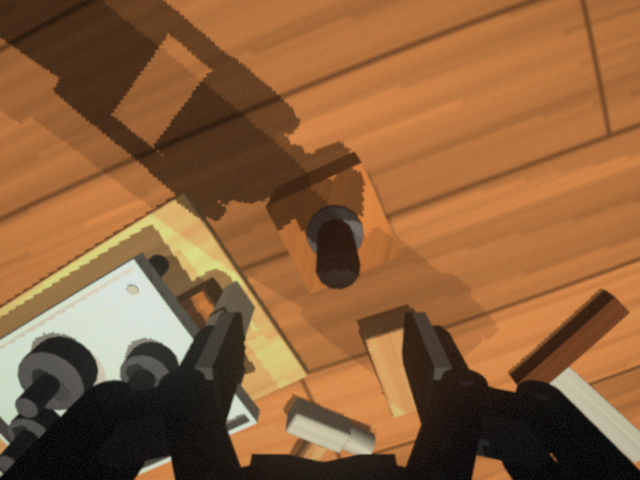

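```bash
python3 -c "
from h import *
c=load('w3');a=ray(c,339,268,.14);b=ray(c,335,228,.078);print(a,b)
m=(a+b)/2;go(m[0],m[1],.10);go(m[0],m[1],.082)"
```

```text
[0.49493696 0.37671088 0.14      ] [0.49157232 0.37750281 0.078     ]
tcp [0.4932 0.3685 0.2004] travel mm [  3.    8.1 100.3]
tcp [0.4932 0.3685 0.2004] travel mm [  3.    8.1 118.3]
```

```bash
python3 -m crank '[{"travel":[1,5,30],"dr":[0,0,0],"gripper":0.7},{"travel":[1,5,65],"dr":[0,0,0],"gripper":0.7},{"travel":[1,5,95],"dr":[0,0,0],"gripper":0.7},{"travel":[1,5,115],"dr":[0,0,0],"gripper":0.7},{"travel":[1,5,118],"dr":[0,0,0],"gripper":0.7},{"travel":[1,5,118],"dr":[0,0,0],"gripper":0.7},{"travel":[1,5,118],"dr":[0,0,0],"gripper":0.7}]'
python3 -c "
from h import *
go(.4945,.3735,.081);print(env.get_state()['ft_force'])
snap('wrist','w4')"
```

```text
time_s: 19.45
eef_pos: [0.4951, 0.3748, 0.0846]
tcp_rot: [0.181, 0.983, 0.001, 0.001]
ft_force: [0.0, 0.6, 1.0]
gripper_width: 0.0599
tcp [0.4951 0.3748 0.0846] travel mm [ 0.1 -1.4  3.6]
[0.04290706 0.63785835 0.99974876]
```

View pics/w4.png

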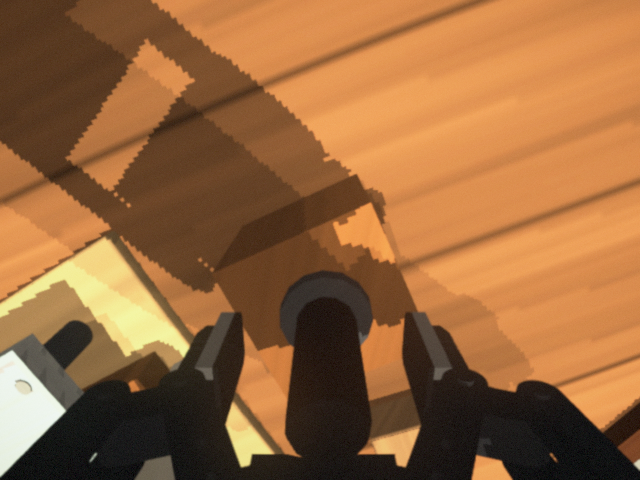

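```bash
python3 -c "
from h import *
c=load('w4');p,r=tool();print(p,proj(c,[[p[0],p[1],.078],[.4962,.3705,.078]]),ray(c,327,313,.078))"
```

```text
[0.49513976 0.3749927  0.08488597] [[323.40888583 319.91860079]
 [313.83761913 325.66674665]] [0.49276384 0.37741236 0.078     ]
```

```bash
python3 -m crank '[{"travel":[3,1,3],"dr":[0,0,0],"gripper":0.7},{"travel":[3,1,3],"dr":[0,0,0],"gripper":0.7},{"travel":[3,1,3],"dr":[0,0,0],"gripper":0.1},{"travel":[3,1,3],"dr":[0,0,0],"gripper":0.1},{"travel":[3,1,3],"dr":[0,0,0],"gripper":0.1},{"travel":[3,1,3],"dr":[0,0,0],"gripper":0.1},{"travel":[3,1,3],"dr":[0,0,0],"gripper":0.1},{"travel":[3,1,3],"dr":[0,0,0],"gripper":0.1}]' 100;python3 -c "
from h import *
s=env.get_state();print(s['ft_force'],s['ft_torque'],s['gripper_width'],s['eef_pos'])"
```

```text
time_s: 20.3
eef_pos: [0.4914, 0.3769, 0.0802]
tcp_rot: [0.181, 0.984, 0.0, 0.0]
ft_force: [-0.8, 0.1, 3.2]
gripper_width: 0.0219
[-0.79242978  0.12396839  3.1929313 ] [-0.01625159  0.19017446 -0.02521593] 0.0218852742224748 [0.49139092 0.37690046 0.08023316]
```

```bash
python3 -m crank '[{"travel":[0,0,-40],"dr":[0,0,0],"gripper":0.1},{"travel":[0,0,-80],"dr":[0,0,0],"gripper":0.1},{"travel":[0,0,-120],"dr":[0,0,0],"gripper":0.1},{"travel":[0,0,-150],"dr":[0,0,0],"gripper":0.1},{"travel":[0,0,-150],"dr":[0,0,0],"gripper":0.1},{"travel":[0,0,-150],"dr":[0,0,0],"gripper":0.1}]' 100;python3 -c "
from h import *
go(.5483,-.0335,.22)"
```

```text
time_s: 20.9
eef_pos: [0.4908, 0.3764, 0.2286]
tcp_rot: [0.181, 0.983, -0.0, -0.0]
ft_force: [0.4, 0.5, -3.3]
gripper_width: 0.0222
tcp [0.4908 0.3764 0.2286] travel mm [-199.6 -362.6    8.8]
```

```bash
python3 -m crank '[{"travel":[-200,-362,0],"dr":[0,0,0],"gripper":0.1},{"travel":[-200,-362,0],"dr":[0,0,0],"gripper":0.1},{"travel":[-200,-362,0],"dr":[0,0,0],"gripper":0.1},{"travel":[-200,-362,0],"dr":[0,0,0],"gripper":0.1},{"travel":[-200,-362,0],"dr":[0,0,0],"gripper":0.1},{"travel":[-200,-362,0],"dr":[0,0,0],"gripper":0.1},{"travel":[-200,-362,0],"dr":[0,0,0],"gripper":0.1},{"travel":[-200,-362,0],"dr":[0,0,0],"gripper":0.1},{"travel":[-200,-362,0],"dr":[0,0,0],"gripper":0.1},{"travel":[-200,-362,0],"dr":[0,0,0],"gripper":0.1},{"travel":[-200,-362,0],"dr":[0,0,0],"gripper":0.1},{"travel":[-200,-362,0],"dr":[0,0,0],"gripper":0.1}]'; python3 -m crank '[{"travel":[0,0,50],"dr":[0,0,0],"gripper":0.1},{"travel":[0,0,90],"dr":[0,0,0],"gripper":0.1},{"travel":[0,0,90],"dr":[0,0,0],"gripper":0.1},{"travel":[0,0,90],"dr":[0,0,0],"gripper":0.1},{"travel":[0,0,90],"dr":[0,0,0],"gripper":0.1}]';python3 -c "
from h import *
go(.5483,-.0335,.1157)
snap('wrist','w5');snap('scene','scene3');p,r=tool();c=load('w5');d=load('scene3')
N=[[.5483,-.0335,.0455],[.6202,-.0409,.0455],[.5585,-.1008,.0455],[.6255,-.0957,.0455],[*p[:2],p[2]-.0702]]
print(proj(c,N).round(0).tolist(),((proj(d,N)-[250,160])*5).round(0).tolist())
crop('scene3','c4',(250,160,370,280),5)"
```

```text
time_s: 22.1
eef_pos: [0.5486, -0.0312, 0.2283]
tcp_rot: [0.18, 0.984, 0.0, -0.001]
ft_force: [0.8, 0.5, -2.4]
gripper_width: 0.0217
time_s: 22.6
eef_pos: [0.5512, -0.0325, 0.1427]
tcp_rot: [0.18, 0.984, -0.0, 0.002]
ft_force: [0.7, -0.4, -2.1]
gripper_width: 0.0221
tcp [ 0.5512 -0.0325  0.1427] travel mm [ 2.5 -2.  27. ]
[[319.0, 242.0], [348.0, 343.0], [225.0, 292.0], [274.0, 374.0], [322.0, 263.0]] [[379.0, 321.0], [257.0, 395.0], [263.0, 260.0], [167.0, 338.0], [376.0, 284.0]]
```

View pics/w5.png

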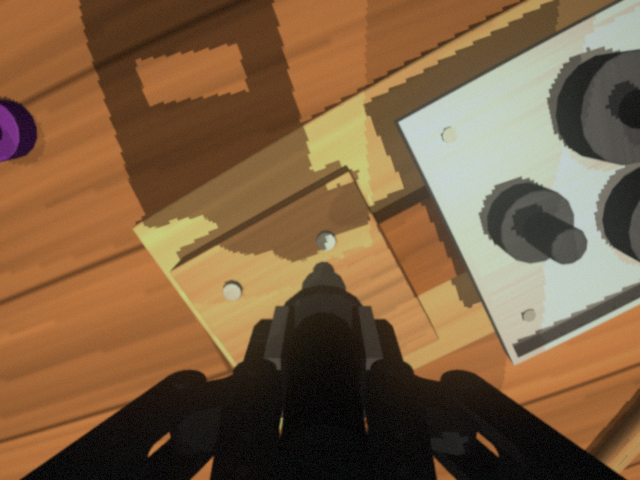

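View pics/c4.png

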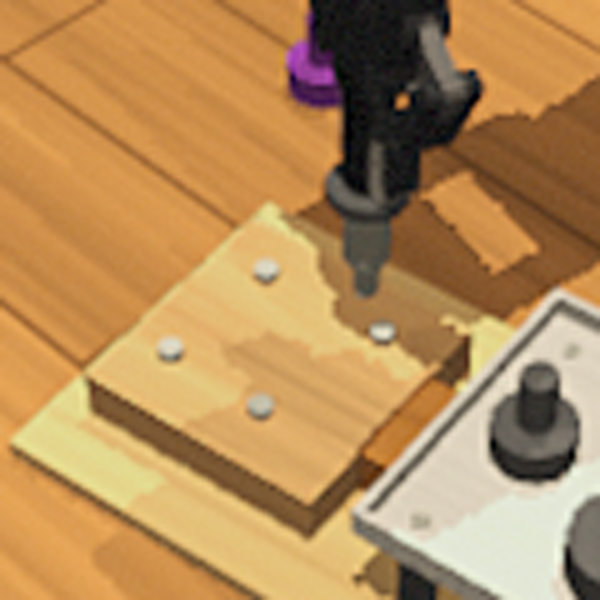

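```bash
python3 -c "
from h import *
c=load('w5');p,r=tool();print(p)
t=ray(c,315,268,p[2]-.0702);print(t,(t-p)*1000)
d=load('scene3');t2=ray(d,250+364/5,160+283/5,p[2]-.0702);print((t2-p)*1000)
for o in(t,t2,(t+t2)/2):
  print((r.inv().apply(np.array([.5483,-.0335,0])-o)*1000).round(1))"
```

```text
[ 0.5512884  -0.03289059  0.14290666]
[ 0.55287349 -0.03765121  0.07270666] [  1.58508863  -4.76061898 -70.2       ]
[  3.47086235  -4.5129389  -70.2       ]
[ 6.2  2.2 72.7]
[ 7.8  1.3 72.7]
[ 7.   1.8 72.7]
```

```bash
python3 -m crank '[{"travel":[7,2,10],"dr":[0,0,0],"gripper":0.1},{"travel":[7,2,20],"dr":[0,0,0],"gripper":0.1},{"travel":[7,2,22],"dr":[0,0,0],"gripper":0.1},{"travel":[7,2,22],"dr":[0,0,0],"gripper":0.1},{"travel":[7,2,22],"dr":[0,0,0],"gripper":0.1}]'
cat >> h.py <<'E'
def both(n,wc,sc):
    snap('wrist',n+'w');snap('scene',n+'s')
    crop(n+'w',n+'a',(wc[0],wc[1],wc[0]+100,wc[1]+100),4);crop(n+'s',n+'b',(sc[0],sc[1],sc[0]+80,sc[1]+80),5)
    cv2.imwrite(f'pics/{n}.png',np.hstack([cv2.imread(f'pics/{n}a.png'),cv2.imread(f'pics/{n}b.png')]))
E
python3 -c "
from h import *
both('n1',(270,230),(290,180))
p,r=tool();print(p)"
```

```text
time_s: 23.2
eef_pos: [0.5435, -0.0285, 0.1176]
tcp_rot: [0.181, 0.983, -0.0, -0.0]
ft_force: [0.4, 0.7, -2.2]
gripper_width: 0.0221
[ 0.54381049 -0.02857437  0.11802608]
```

View pics/n1.png

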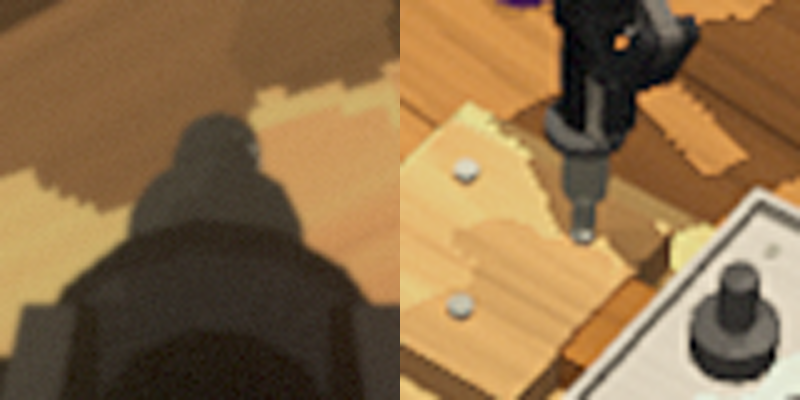

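```bash
python3 -m crank '[{"travel":[0,1,2],"dr":[0,0,0],"gripper":0.1},{"travel":[0,1,5],"dr":[0,0,0],"gripper":0.1},{"travel":[0,1,8],"dr":[0,0,0],"gripper":0.1},{"travel":[0,1,11],"dr":[0,0,0],"gripper":0.1},{"travel":[0,1,13],"dr":[0,0,0],"gripper":0.1},{"travel":[0,1,13],"dr":[0,0,0],"gripper":0.1}]' 120;python3 -m crank '[{"travel":[0,0,2],"dr":[0,0,0],"gripper":0.1},{"travel":[0,0,4],"dr":[0,0,0],"gripper":0.1},{"travel":[0,0,5],"dr":[0,0,0],"gripper":0.1},{"travel":[0,0,5],"dr":[0,0,0],"gripper":0.1}]'
```

```text
time_s: 23.9
eef_pos: [0.5448, -0.0276, 0.1065]
tcp_rot: [0.181, 0.984, -0.0, 0.001]
ft_force: [-1.8, 1.3, 4.8]
gripper_width: 0.0215
time_s: 24.3
eef_pos: [0.5451, -0.0277, 0.1029]
tcp_rot: [0.181, 0.984, -0.0, 0.001]
ft_force: [-4.6, 1.5, 12.2]
gripper_width: 0.0217
```

```bash
python3 -m crank '[{"travel":[0,0,2],"dr":[0,0,0],"gripper":0.1},{"travel":[0,0,4],"dr":[0,0,0],"gripper":0.1},{"travel":[0,0,4],"dr":[0,0,0],"gripper":0.1}]';python3 -m crank '[{"travel":[0,0,1],"dr":[0,0,0],"gripper":0.1},{"travel":[0,0,2],"dr":[0,0,0],"gripper":0.1},{"travel":[0,0,2],"dr":[0,0,0],"gripper":0.1}]'
```

```text
time_s: 24.6
eef_pos: [0.5452, -0.0277, 0.0991]
tcp_rot: [0.181, 0.984, -0.0, 0.001]
ft_force: [-5.4, 0.9, 14.1]
gripper_width: 0.022
time_s: 24.9
eef_pos: [0.5454, -0.0278, 0.0982]
tcp_rot: [0.181, 0.984, -0.0, 0.001]
ft_force: [-6.1, 1.2, 18.6]
gripper_width: 0.0217
```

```bash
python3 -m crank '[{"travel":[0,0,2],"dr":[0,0,0],"gripper":0.1},{"travel":[0,0,3],"dr":[0,0,0],"gripper":0.1},{"travel":[0,0,3],"dr":[0,0,0],"gripper":0.1}]'; python3 -m crank '[{"travel":[0,0,-20],"dr":[0,0,0],"gripper":0.1},{"travel":[0,0,-50],"dr":[0,0,0],"gripper":0.1},{"travel":[0,0,-60],"dr":[0,0,0],"gripper":0.1},{"travel":[0,0,-60],"dr":[0,0,0],"gripper":0.1},{"travel":[0,0,-60],"dr":[0,0,0],"gripper":0.1}]';python3 -c "
from h import *
snap('scene','s5');crop('s5','c5',(250,170,350,260),6)
go(.6202-.0041,-.0409+.0058,.125);snap('wrist','w6')"
```

```text
time_s: 25.2
eef_pos: [0.546, -0.0279, 0.0978]
tcp_rot: [0.181, 0.984, -0.0, 0.001]
ft_force: [-10.2, 2.2, 30.1]
gripper_width: 0.0216
time_s: 25.7
eef_pos: [0.543, -0.0273, 0.1491]
tcp_rot: [0.181, 0.983, 0.0, -0.001]
ft_force: [-0.3, 0.3, -3.0]
gripper_width: 0.0219
tcp [ 0.5426 -0.0272  0.1485] travel mm [-71.6  18.8  23.3]
```

View pics/c5.png

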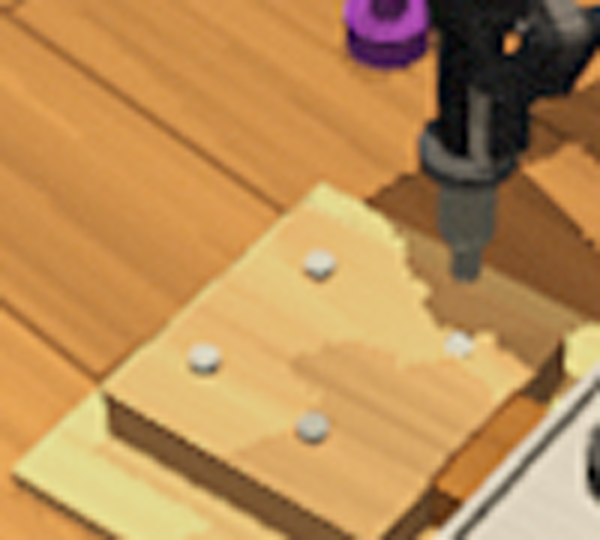

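```bash
python3 -m crank '[{"travel":[-72,19,0],"dr":[0,0,0],"gripper":0.1},{"travel":[-72,19,0],"dr":[0,0,0],"gripper":0.1},{"travel":[-72,19,15],"dr":[0,0,0],"gripper":0.1},{"travel":[-72,19,28],"dr":[0,0,0],"gripper":0.1},{"travel":[-72,19,28],"dr":[0,0,0],"gripper":0.1},{"travel":[-72,19,28],"dr":[0,0,0],"gripper":0.1}]';python3 -c "
from h import *
go(.6202-.0041,-.0409+.0058,.118)
p,r=tool()
both('n2',(270,230),(270,195))"
```

```text
time_s: 26.4
eef_pos: [0.6161, -0.035, 0.1209]
tcp_rot: [0.181, 0.984, 0.0, -0.002]
ft_force: [1.1, 0.8, -1.4]
gripper_width: 0.0217
tcp [ 0.6161 -0.035   0.1209] travel mm [-0.1 -0.1  2.9]
```

View pics/n2.png

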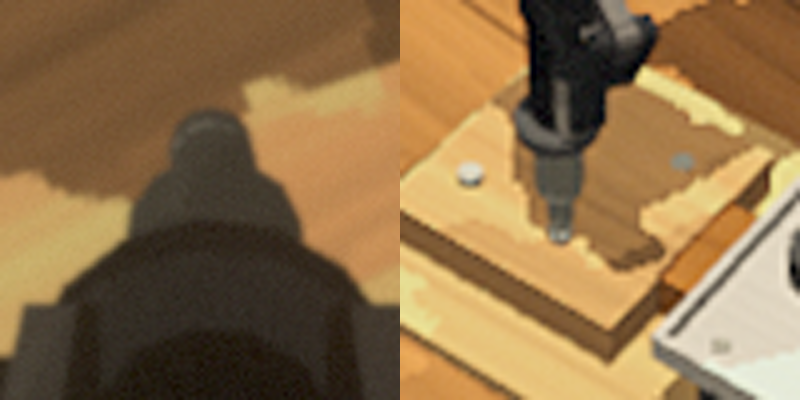

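```bash
python3 -m crank '[{"travel":[1,0,3],"dr":[0,0,0],"gripper":0.1},{"travel":[1,0,6],"dr":[0,0,0],"gripper":0.1},{"travel":[1,0,9],"dr":[0,0,0],"gripper":0.1},{"travel":[1,0,12],"dr":[0,0,0],"gripper":0.1},{"travel":[1,0,15],"dr":[0,0,0],"gripper":0.1},{"travel":[1,0,18],"dr":[0,0,0],"gripper":0.1},{"travel":[1,0,20],"dr":[0,0,0],"gripper":0.1},{"travel":[1,0,22],"dr":[0,0,0],"gripper":0.1},{"travel":[1,0,24],"dr":[0,0,0],"gripper":0.1},{"travel":[1,0,25],"dr":[0,0,0],"gripper":0.1},{"travel":[1,0,26],"dr":[0,0,0],"gripper":0.1},{"travel":[1,0,26],"dr":[0,0,0],"gripper":0.1}]';python3 -m crank '[{"travel":[0,0,1],"dr":[0,0,0],"gripper":0.1},{"travel":[0,0,2],"dr":[0,0,0],"gripper":0.1},{"travel":[0,0,3],"dr":[0,0,0],"gripper":0.1},{"travel":[0,0,3],"dr":[0,0,0],"gripper":0.1}]'
```

```text
time_s: 27.7
eef_pos: [0.618, -0.0352, 0.1008]
tcp_rot: [0.181, 0.984, -0.0, 0.001]
ft_force: [-5.7, 0.1, 14.5]
gripper_width: 0.0214
time_s: 28.1
eef_pos: [0.618, -0.0352, 0.0983]
tcp_rot: [0.181, 0.984, -0.0, 0.001]
ft_force: [-6.6, 0.6, 15.4]
gripper_width: 0.0216
```

```bash
python3 -m crank '[{"travel":[0,0,1],"dr":[0,0,0],"gripper":0.1},{"travel":[0,0,3],"dr":[0,0,0],"gripper":0.1},{"travel":[0,0,4],"dr":[0,0,0],"gripper":0.1},{"travel":[0,0,4],"dr":[0,0,0],"gripper":0.1}]'
```

```text
time_s: 28.5
eef_pos: [0.6188, -0.0354, 0.0978]
tcp_rot: [0.181, 0.984, -0.0, 0.001]
ft_force: [-12.2, 2.4, 28.5]
gripper_width: 0.0218
```

```bash
python3 -m crank '[{"travel":[0,0,-20],"dr":[0,0,0],"gripper":0.1},{"travel":[0,0,-50],"dr":[0,0,0],"gripper":0.1},{"travel":[0,0,-60],"dr":[0,0,0],"gripper":0.1},{"travel":[0,0,-60],"dr":[0,0,0],"gripper":0.1},{"travel":[0,0,-60],"dr":[0,0,0],"gripper":0.1}]';python3 -c "
from h import *
go(.6214,-.0899,.121)"
```

```text
time_s: 29.0
eef_pos: [0.6161, -0.0348, 0.1481]
tcp_rot: [0.181, 0.983, 0.0, -0.001]
ft_force: [0.2, -0.2, -3.4]
gripper_width: 0.0217
tcp [ 0.6161 -0.0348  0.1481] travel mm [-24.6 -49.6  27. ]
```

```bash
python3 -m crank '[{"travel":[-24,-50,0],"dr":[0,0,0],"gripper":0.1},{"travel":[-24,-50,0],"dr":[0,0,0],"gripper":0.1},{"travel":[-24,-50,15],"dr":[0,0,0],"gripper":0.1},{"travel":[-24,-50,30],"dr":[0,0,0],"gripper":0.1},{"travel":[-24,-50,30],"dr":[0,0,0],"gripper":0.1},{"travel":[-24,-50,30],"dr":[0,0,0],"gripper":0.1}]';python3 -c "
from h import *
go(.6214,-.0899,.118)
both('n4',(270,230),(245,180))"
```

```text
time_s: 29.6
eef_pos: [0.6207, -0.0891, 0.1182]
tcp_rot: [0.18, 0.984, 0.0, -0.002]
ft_force: [0.1, 0.7, -1.6]
gripper_width: 0.0217
tcp [ 0.6207 -0.0891  0.1182] travel mm [-1.  -0.5  0.2]
```

View pics/n4.png

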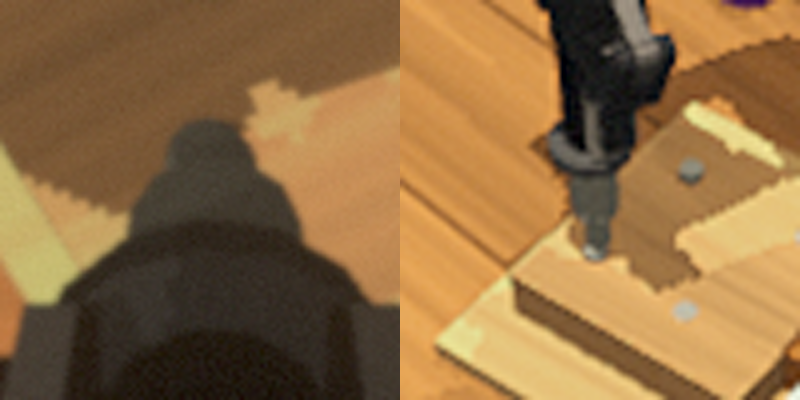

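```bash
python3 -m crank '[{"travel":[0,0,3],"dr":[0,0,0],"gripper":0.1},{"travel":[0,0,6],"dr":[0,0,0],"gripper":0.1},{"travel":[0,0,9],"dr":[0,0,0],"gripper":0.1},{"travel":[0,0,12],"dr":[0,0,0],"gripper":0.1},{"travel":[0,0,14],"dr":[0,0,0],"gripper":0.1},{"travel":[0,0,16],"dr":[0,0,0],"gripper":0.1},{"travel":[0,0,18],"dr":[0,0,0],"gripper":0.1},{"travel":[0,0,20],"dr":[0,0,0],"gripper":0.1},{"travel":[0,0,22],"dr":[0,0,0],"gripper":0.1},{"travel":[0,0,23],"dr":[0,0,0],"gripper":0.1},{"travel":[0,0,24],"dr":[0,0,0],"gripper":0.1},{"travel":[0,0,24],"dr":[0,0,0],"gripper":0.1}]';python3 -m crank '[{"travel":[0,0,1],"dr":[0,0,0],"gripper":0.1},{"travel":[0,0,2],"dr":[0,0,0],"gripper":0.1},{"travel":[0,0,3],"dr":[0,0,0],"gripper":0.1},{"travel":[0,0,3],"dr":[0,0,0],"gripper":0.1}]'
```

```text
time_s: 30.9
eef_pos: [0.6226, -0.0901, 0.0998]
tcp_rot: [0.181, 0.984, 0.0, 0.001]
ft_force: [-5.4, 2.9, 14.9]
gripper_width: 0.0216
time_s: 31.3
eef_pos: [0.6228, -0.0902, 0.0982]
tcp_rot: [0.181, 0.984, 0.0, 0.001]
ft_force: [-7.3, 2.5, 19.6]
gripper_width: 0.0215
```

Then nail 3, at TCP (.5544, -.095).

```bash
python3 -m crank '[{"travel":[0,0,1],"dr":[0,0,0],"gripper":0.1},{"travel":[0,0,2],"dr":[0,0,0],"gripper":0.1},{"travel":[0,0,3],"dr":[0,0,0],"gripper":0.1},{"travel":[0,0,3],"dr":[0,0,0],"gripper":0.1}]';python3 -m crank '[{"travel":[0,0,-20],"dr":[0,0,0],"gripper":0.1},{"travel":[0,0,-50],"dr":[0,0,0],"gripper":0.1},{"travel":[0,0,-60],"dr":[0,0,0],"gripper":0.1},{"travel":[0,0,-60],"dr":[0,0,0],"gripper":0.1},{"travel":[0,0,-60],"dr":[0,0,0],"gripper":0.1}]';python3 -c "
from h import *
go(.5544,-.095,.121)"
```

```text
time_s: 31.7
eef_pos: [0.6233, -0.0904, 0.0978]
tcp_rot: [0.181, 0.984, -0.0, 0.001]
ft_force: [-10.9, 2.5, 27.7]
gripper_width: 0.0219
time_s: 32.2
eef_pos: [0.6208, -0.0901, 0.148]
tcp_rot: [0.181, 0.984, 0.0, -0.001]
ft_force: [0.2, -0.5, -3.4]
gripper_width: 0.0219
tcp [ 0.6208 -0.0901  0.148 ] travel mm [ 60.2 -28.2  27.2]
```

```bash
python3 -m crank '[{"travel":[60,-28,0],"dr":[0,0,0],"gripper":0.1},{"travel":[60,-28,0],"dr":[0,0,0],"gripper":0.1},{"travel":[60,-28,15],"dr":[0,0,0],"gripper":0.1},{"travel":[60,-28,30],"dr":[0,0,0],"gripper":0.1},{"travel":[60,-28,30],"dr":[0,0,0],"gripper":0.1},{"travel":[60,-28,30],"dr":[0,0,0],"gripper":0.1}]';python3 -c "
from h import *
go(.5544,-.095,.118)
both('n3',(270,230),(265,165))"
```

```text
time_s: 32.8
eef_pos: [0.5557, -0.0949, 0.1186]
tcp_rot: [0.181, 0.984, 0.0, -0.001]
ft_force: [0.3, -0.3, -1.5]
gripper_width: 0.0215
tcp [ 0.5557 -0.0949  0.1186] travel mm [ 1.2 -0.5  0.6]
```

```bash
python3 -m crank '[{"travel":[1,0,3],"dr":[0,0,0],"gripper":0.1},{"travel":[1,0,6],"dr":[0,0,0],"gripper":0.1},{"travel":[1,0,9],"dr":[0,0,0],"gripper":0.1},{"travel":[1,0,12],"dr":[0,0,0],"gripper":0.1},{"travel":[1,0,14],"dr":[0,0,0],"gripper":0.1},{"travel":[1,0,16],"dr":[0,0,0],"gripper":0.1},{"travel":[1,0,18],"dr":[0,0,0],"gripper":0.1},{"travel":[1,0,20],"dr":[0,0,0],"gripper":0.1},{"travel":[1,0,22],"dr":[0,0,0],"gripper":0.1},{"travel":[1,0,23],"dr":[0,0,0],"gripper":0.1},{"travel":[1,0,24],"dr":[0,0,0],"gripper":0.1},{"travel":[1,0,24],"dr":[0,0,0],"gripper":0.1}]';python3 -m crank '[{"travel":[0,0,1],"dr":[0,0,0],"gripper":0.1},{"travel":[0,0,2],"dr":[0,0,0],"gripper":0.1},{"travel":[0,0,3],"dr":[0,0,0],"gripper":0.1},{"travel":[0,0,3],"dr":[0,0,0],"gripper":0.1}]';python3 -m crank '[{"travel":[0,0,1],"dr":[0,0,0],"gripper":0.1},{"travel":[0,0,2],"dr":[0,0,0],"gripper":0.1},{"travel":[0,0,3],"dr":[0,0,0],"gripper":0.1},{"travel":[0,0,3],"dr":[0,0,0],"gripper":0.1}]'
```

```text
time_s: 34.1
eef_pos: [0.5558, -0.0949, 0.0994]
tcp_rot: [0.181, 0.984, -0.0, 0.001]
ft_force: [-4.3, 1.8, 13.1]
gripper_width: 0.0218
time_s: 34.5
eef_pos: [0.5562, -0.0951, 0.0981]
tcp_rot: [0.181, 0.984, -0.0, 0.001]
ft_force: [-6.6, 3.1, 21.3]
gripper_width: 0.0216
time_s: 34.9
eef_pos: [0.5567, -0.0952, 0.0977]
tcp_rot: [0.181, 0.984, -0.0, 0.001]
ft_force: [-10.6, 3.9, 32.1]
gripper_width: 0.0216
```

```bash
python3 -m crank '[{"travel":[0,0,-40],"dr":[0,0,0],"gripper":0.1},{"travel":[0,0,-90],"dr":[0,0,0],"gripper":0.1},{"travel":[0,0,-130],"dr":[0,0,0],"gripper":0.1},{"travel":[0,0,-140],"dr":[0,0,0],"gripper":0.1},{"travel":[0,0,-140],"dr":[0,0,0],"gripper":0.1},{"travel":[0,0,-140],"dr":[0,0,0],"gripper":0.1}]';python3 -c "
from h import *
go(.491,.3766,.23)"
```

```text
time_s: 35.5
eef_pos: [0.5533, -0.0943, 0.2268]
tcp_rot: [0.181, 0.983, 0.0, -0.002]
ft_force: [-0.3, -0.0, -3.0]
gripper_width: 0.0217
tcp [ 0.5533 -0.0943  0.2268] travel mm [225.8 417.9  -2.3]
```

```bash
python3 -m crank '[{"travel":[226,418,0],"dr":[0,0,0],"gripper":0.1},{"travel":[226,418,0],"dr":[0,0,0],"gripper":0.1},{"travel":[226,418,0],"dr":[0,0,0],"gripper":0.1},{"travel":[226,418,0],"dr":[0,0,0],"gripper":0.1},{"travel":[226,418,0],"dr":[0,0,0],"gripper":0.1},{"travel":[226,418,0],"dr":[0,0,0],"gripper":0.1},{"travel":[226,418,0],"dr":[0,0,0],"gripper":0.1},{"travel":[226,418,0],"dr":[0,0,0],"gripper":0.1},{"travel":[226,418,0],"dr":[0,0,0],"gripper":0.1},{"travel":[226,418,0],"dr":[0,0,0],"gripper":0.1},{"travel":[226,418,0],"dr":[0,0,0],"gripper":0.1},{"travel":[226,418,0],"dr":[0,0,0],"gripper":0.1}]';python3 -m crank '[{"travel":[0,0,0],"dr":[0,0,0],"gripper":0.1},{"travel":[0,0,0],"dr":[0,0,0],"gripper":0.1},{"travel":[0,0,0],"dr":[0,0,0],"gripper":0.1}]';python3 -c "
from h import *
go(.491,.3766,.15)"
```

```text
time_s: 36.7
eef_pos: [0.4906, 0.3759, 0.2259]
tcp_rot: [0.18, 0.984, -0.002, -0.002]
ft_force: [-0.2, 0.1, -2.1]
gripper_width: 0.0217
time_s: 37.0
eef_pos: [0.4925, 0.3752, 0.2295]
tcp_rot: [0.182, 0.983, -0.0, -0.0]
ft_force: [-0.2, -0.2, -1.9]
gripper_width: 0.022
tcp [0.4925 0.3752 0.2295] travel mm [ 1.9  0.8 79.5]
```

```bash
python3 -m crank '[{"travel":[2,1,40],"dr":[0,0,0],"gripper":0.1},{"travel":[2,1,75],"dr":[0,0,0],"gripper":0.1},{"travel":[2,1,90],"dr":[0,0,0],"gripper":0.1},{"travel":[2,1,100],"dr":[0,0,0],"gripper":0.1},{"travel":[2,1,100],"dr":[0,0,0],"gripper":0.1}]';python3 -m crank '[{"travel":[0,0,6],"dr":[0,0,0],"gripper":0.1},{"travel":[0,0,12],"dr":[0,0,0],"gripper":0.1},{"travel":[0,0,18],"dr":[0,0,0],"gripper":0.1},{"travel":[0,0,18],"dr":[0,0,0],"gripper":0.1}]';python3 -c "
from h import *
go(.491,.3766,.081)"
```

```text
time_s: 37.5
eef_pos: [0.4905, 0.3776, 0.1291]
tcp_rot: [0.181, 0.983, -0.0, -0.001]
ft_force: [0.3, -0.5, -1.7]
gripper_width: 0.0215
time_s: 37.9
eef_pos: [0.4901, 0.3778, 0.1109]
tcp_rot: [0.181, 0.984, -0.0, -0.001]
ft_force: [-0.6, 0.2, -2.1]
gripper_width: 0.0217
tcp [0.4901 0.3778 0.1109] travel mm [-1.2 -0.7 29.9]
```

Barrel is entering freely. Continue down to the collar seat.

```bash
python3 -m crank '[{"travel":[-1,-1,10],"dr":[0,0,0],"gripper":0.1},{"travel":[-1,-1,20],"dr":[0,0,0],"gripper":0.1},{"travel":[-1,-1,26],"dr":[0,0,0],"gripper":0.1},{"travel":[-1,-1,29],"dr":[0,0,0],"gripper":0.1},{"travel":[-1,-1,29],"dr":[0,0,0],"gripper":0.1},{"travel":[-1,-1,29],"dr":[0,0,0],"gripper":0.1}]'
```

```text
time_s: 38.5
eef_pos: [0.4914, 0.3768, 0.0828]
tcp_rot: [0.181, 0.983, 0.0, 0.0]
ft_force: [-0.1, -0.1, -2.1]
gripper_width: 0.0213
```

```bash
python3 -m crank '[{"travel":[0,0,1],"dr":[0,0,0],"gripper":0.1},{"travel":[0,0,2],"dr":[0,0,0],"gripper":0.1},{"travel":[0,0,3],"dr":[0,0,0],"gripper":0.1},{"travel":[0,0,3],"dr":[0,0,0],"gripper":0.1}]'
```

```text
time_s: 38.9
eef_pos: [0.4914, 0.3768, 0.0802]
tcp_rot: [0.181, 0.984, 0.0, 0.0]
ft_force: [-0.1, -0.6, -0.1]
gripper_width: 0.0218
```

Force went to zero at the same z as the pick-up, so it's seated. Release, back off straight up, and move aside.

```bash
python3 -m crank '[{"travel":[0,0,0],"dr":[0,0,0],"gripper":0.65},{"travel":[0,0,0],"dr":[0,0,0],"gripper":0.65},{"travel":[0,0,0],"dr":[0,0,0],"gripper":0.65},{"travel":[0,0,0],"dr":[0,0,0],"gripper":0.65},{"travel":[0,0,0],"dr":[0,0,0],"gripper":0.65},{"travel":[0,0,-30],"dr":[0,0,0],"gripper":0.65},{"travel":[0,0,-60],"dr":[0,0,0],"gripper":0.65},{"travel":[0,0,-100],"dr":[0,0,0],"gripper":0.65},{"travel":[0,0,-150],"dr":[0,0,0],"gripper":0.65},{"travel":[0,0,-150],"dr":[0,0,0],"gripper":0.65}]' 40;python3 -m crank '[{"travel":[100,100,-150],"dr":[0,0,0],"gripper":0.65},{"travel":[100,100,-150],"dr":[0,0,0],"gripper":0.65},{"travel":[100,100,-150],"dr":[0,0,0],"gripper":0.65},{"travel":[100,100,-150],"dr":[0,0,0],"gripper":0.65},{"travel":[100,100,-150],"dr":[0,0,0],"gripper":0.65},{"travel":[100,100,-150],"dr":[0,0,0],"gripper":0.65},{"travel":[100,100,-150],"dr":[0,0,0],"gripper":0.65},{"travel":[100,100,-150],"dr":[0,0,0],"gripper":0.65}]';python3 -c "
from h import *
snap('scene','fin');crop('fin','finc',(240,180,540,405),2.66)
snap('top','fint')
a=load('top1')['pixels'].astype(int);b=load('fint')['pixels'].astype(int)
d=abs(a-b).max(2)>40
for n,(x0,y0,x1,y1) in dict(glue=(350,145,380,190),hammer=(188,144,282,224),offcut=(155,205,182,247),setter=(145,265,185,302)).items(): print(n,d[y0:y1,x0:x1].sum())"
```

```text
time_s: 39.9
eef_pos: [0.495, 0.3789, 0.2397]
tcp_rot: [0.181, 0.983, 0.005, 0.006]
ft_force: [0.3, -0.2, 0.6]
gripper_width: 0.0553
time_s: 40.7
eef_pos: [0.4335, 0.5044, 0.3767]
tcp_rot: [0.182, 0.983, -0.002, -0.001]
ft_force: [0.3, -0.6, 0.3]
gripper_width: 0.0557
glue 0
hammer 94
offcut 0
setter 4
```

View pics/finc.png

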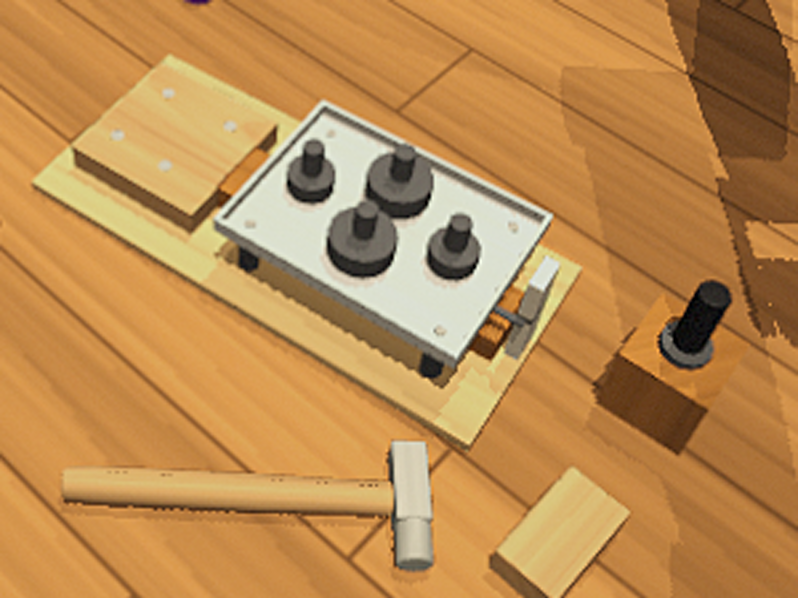

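```bash
python3 -c "
from h import *
for p,q,(x0,y0,x1,y1) in(('scene1','fin',(260,342,408,400)),('top1','fint',(188,144,282,210))):
  d=abs(load(p)['pixels'].astype(int)-load(q)['pixels'].astype(int)).max(2)>40
  print(d[y0:y1,x0:x1].sum())
print(env.hand_in())"
```

```text
0
0
the job is handed in; nothing more can be done
None
```

The job is done and handed in at about 41 s of the 210 s. No verdict comes back with the hand-in, so what follows rests on my own checks.

- **Weights:** one big weight was already on the pan. I added the other big one and two small ones, 1.2 kg in all, before driving any nail. The last picture shows all four upright and the pointer over the black mark. I judged its height by eye, with only a rough check of the pan rim, good to about a centimetre.
- **Nails:** I pressed the nail set straight down on all four until the tip collapsed and it met a hard stop. Each one stopped at the same height (TCP z about 0.098 m) at 28–32 N, and all four heads look flush in the last picture.
- **Side force:** while pressing there was up to about 12 N of force sideways, because the nail set sat slightly off the gripper's axis. The tip still came down on the heads. For nail 3 I aimed by measured position and did not view its close-up.
- **Nail set:** it is back upright in its stand. The force fell to zero at the same height it was picked up from.
- **Bystanders:** before-and-after pictures show no change to the glue bottle, hammer or offcut. One wider check around the hammer showed 94 changed pixels, probably from the sunken pan's rim at the edge of that area. A narrower check around the hammer, from both cameras, showed none.

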